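Scrape the cut carrots off the board into its pull-out tray

TASK

Pull the steel tray under the chopping board right out to the left, then take the bench scraper from its slot and scrape all five carrot sticks off the board's left edge into the tray, moving them with the scraper only and never with the gripper. Finally stand the scraper back in its slot and leave the tray out with all the carrots in it; do not disturb the other things on the worktop.

Things in the scene. Friction and masses are not known exactly. Their poses are not given: they have to be found in the camera images.
- board_station: Fixed chopping station: light-wood board over a pull-out steel tray. Origin: centre of its footprint, z = 0. Own x across it (-95..95 mm), own y along it: right end -150, left end +115 mm. Flat rimless chopping surface at z = 80 mm, from y = -117 to the left edge y = +115 mm; the tray comes out under that edge towards +y. The scraper's slot runs across at y = -128 mm, its middle at x = -20 mm.
- slot (a point): Centre of the floor of the scraper's slot, 35 mm below the board's top (45 mm above the worktop); axes as the station's. The slot is 124 mm long (x), 6 mm wide (y), and its mouth flares at 45 degrees to 22 mm wide over the top 8 mm.
- tray (a joint): How far the steel tray is pulled out, m: 0 = fully in, 0.120 = at its stop, fully out. It slides along the station's +y, needs about 2 N, stays where it is left.
- tray_handle (a point): Middle of the tray's steel bar handle: round bar 10 mm thick, 110 mm long (station's x), 46 mm above the worktop, 40 mm in front of the wooden tray front (35 mm clear gap). The tray front is 190 mm wide and reaches z = 56 mm, the board above it z = 80 mm. Axes as the station's; moves with the tray.
- tray_in (a point): Centre of the tray's inner floor (10.5 mm above the worktop); axes as the station's, moves with the tray. Inside, the tray is 169 mm wide (x), 132 mm long (y) and 43 mm deep, open at the top. Fully out, its rear 17 mm stay under the board's left edge.
- scraper: Bench scraper standing blade down in its slot: steel blade 110 mm wide (own x), 3 mm thick (own y), 86 mm tall, under a dark wooden bar handle 90 mm long (x), 22 mm thick (y), 28 mm tall (z = 84..112 mm). Origin at the middle of the blade's lower edge, z up. In the slot, the handle's underside is 49 mm above the board. 170 g.
- carrot_0: Cut carrot stick lying on the board, orange, 70 x 15 x 14 mm, long along own x; origin at the centre of its underside. About 18 g.
- carrot_1: Cut carrot stick lying on the board, orange, 66 x 15 x 14 mm, long along own x; origin at the centre of its underside. About 18 g.
- carrot_2: Cut carrot stick lying on the board, orange, 72 x 15 x 14 mm, long along own x; origin at the centre of its underside. About 18 g.
- carrot_3: Cut carrot stick lying on the board, orange, 68 x 15 x 14 mm, long along own x; origin at the centre of its underside. About 18 g.
- carrot_4: Cut carrot stick lying on the board, orange, 70 x 15 x 14 mm, long along own x; origin at the centre of its underside. About 18 g.
- onion: Brown onion, 82 mm across, 94 mm tall. Bystander on the worktop; origin at the middle of its underside.
- garlic: Garlic bulb, 60 mm. Bystander on the worktop; origin at the middle of its underside.
- peeler: Y peeler lying flat, 172 mm long (y), 51 mm wide, 17 mm high. Bystander on the worktop; origin at the middle of its underside.
- tin: Tin with tomatoes on its label, 75 mm across, 110 mm tall. Bystander on the worktop; origin at the middle of its underside.
- spice_red: Spice jar with a red cap, 45 mm across, 106 mm tall. Bystander on the worktop; origin at the middle of its underside.
Mind the look-alikes: they are no part of the job. Leave any purple look-alike of the carrot_3 alone.

How it is judged (in metres and radians):
On the way, in this order (a step that is already met when the one before it is completed fails the run):
1. the tray is pulled out (more than 105 of its 120 mm) (value of joint tray above 0.105 m), for 0.2 s.
2. all five carrot sticks lie in the tray (their origins within its inner walls and less than 45 mm above its floor), the tray being out and the scraper out of its slot (x of carrot_0 in the frame of tray_in between -0.086 and 0.086 m and y of carrot_0 in the frame of tray_in between -0.068 and 0.068 m and z of each of carrot_0, carrot_1, carrot_2, carrot_3, carrot_4 in the frame of tray_in below 0.045 m and x of carrot_1 in the frame of tray_in between -0.086 and 0.086 m and y of carrot_1 in the frame of tray_in between -0.068 and 0.068 m and x of carrot_2 in the frame of tray_in between -0.086 and 0.086 m and y of carrot_2 in the frame of tray_in between -0.068 and 0.068 m and x of carrot_3 in the frame of tray_in between -0.086 and 0.086 m and y of carrot_3 in the frame of tray_in between -0.068 and 0.068 m and x of carrot_4 in the frame of tray_in between -0.086 and 0.086 m and y of carrot_4 in the frame of tray_in between -0.068 and 0.068 m and value of joint tray above 0.105 m and z of scraper in the frame of slot above 0.02 m), for 0.2 s.
At the end, for the whole second after the job is handed in: Tray out by more than 105 mm; all five carrot sticks at rest inside it (origins within its walls, under 45 mm above its floor); scraper at rest in its slot: edge under 6 mm above the slot floor, within 12 mm of its middle along and 6 mm across it, leaning under 0.2 rad (x of carrot_0 in the frame of tray_in between -0.086 and 0.086 m and y of carrot_0 in the frame of tray_in between -0.068 and 0.068 m and z of each of carrot_0, carrot_1, carrot_2, carrot_3, carrot_4 in the frame of tray_in below 0.045 m and x of carrot_1 in the frame of tray_in between -0.086 and 0.086 m and y of carrot_1 in the frame of tray_in between -0.068 and 0.068 m and x of carrot_2 in the frame of tray_in between -0.086 and 0.086 m and y of carrot_2 in the frame of tray_in between -0.068 and 0.068 m and x of carrot_3 in the frame of tray_in between -0.086 and 0.086 m and y of carrot_3 in the frame of tray_in between -0.068 and 0.068 m and x of carrot_4 in the frame of tray_in between -0.086 and 0.086 m and y of carrot_4 in the frame of tray_in between -0.068 and 0.068 m and linear speed of each of carrot_0, carrot_1, carrot_2, carrot_3, carrot_4, scraper below 0.03 m/s and x of scraper in the frame of slot between -0.012 and 0.012 m and y of scraper in the frame of slot between -0.006 and 0.006 m and z of scraper in the frame of slot below 0.006 m and angle between scraper's own z axis and vertical below 0.2 rad and value of joint tray above 0.105 m); the robot touches nothing.
It fails at once if a carrot stick is pushed with the gripper or arm (more than 0.5 N) (contact force between any of the fingers, the arm and carrot_0 above 0.5 N or contact force between any of the fingers, the arm and carrot_1 above 0.5 N or contact force between any of the fingers, the arm and carrot_2 above 0.5 N or contact force between any of the fingers, the arm and carrot_3 above 0.5 N or contact force between any of the fingers, the arm and carrot_4 above 0.5 N).
It fails at once if a bystander (onion, garlic, peeler, tin, spice jar) is moved by more than 30 mm (distance of any of onion, garlic, peeler, tin, spice_red from where it was at the start of the episode above 0.03 m).
It also fails if it takes over 61 s, if anything falls off the work surface, if the arm or the gripper's body presses on something with over 40 N, if the wrist force passes 120 N, or if a joint passes its speed limit or range.

ROBOT

A 6-joint arm with a two-finger parallel gripper is mounted at the origin on a cart in front of the work surface, level with it; the furniture and walls round the work are solid. World frame = base frame: x ahead of the robot, y to its left, z up, the work surface at z = 0. Lengths are in m, angles in degrees, forces in N, time in s.
With the tool pointing down it reaches from about 0.375 to 0.9 m from the base axis. Payload 3.1 kg.
Tool frame: the origin (TCP) lies between the finger pads; the fingertips stand 22 mm ahead of it and the grasp point (between the pads) lies 3 mm ahead of it; y points along the fingers, x is the direction in which the jaws open and shut, and the axes are right-handed (so a half turn about y gives the same grasp; the last joint's range is limited). The gripper opens to 87 mm and grips with 3 to 60 N. Pads are 19 mm wide; open, the fingers measure 117 mm over their backs; the gripper's body (75 mm by 190 mm) begins 51 mm behind the grasp point.
Start: joints at [53.486, 30.224, 82.088, -0, 67.689, -10.227], TCP at [0.277, 0.56, 0.22] pointing down, gripper open.
Joint ranges: [-176.69, 176.69], [-43.24, 126.21], [12.49, 139.97], [-82, 262], [0, 151.66], [-163.58, 163.58]. Speed limits (degrees/s): [159.86, 159.86, 180, 180, 180, 180].

INTERFACE

Orientations are given as a 3x3 rotation matrix whose columns are the frame's x, y, z axes.
In Python, from rig import bot, imaging, workorder gives the robot as it stands. The module is installed in compiled form; this text tells all that it offers.
- The arm moves only by the tool drive_tool, never from a script. Its argument "commands" is a list of rows, each an object of numbers: "dx", "dy", "dz": the shift along the tool's x, y, z normalised to -1 to 1, where 1 is 4 cm; "wx", "wy", "wz": the turn, a rotation vector about the tool's x, y, z normalised to -1 to 1, where 1 is pi/2 rad; "grip": the finger opening in mm, from 0 to 87. In form: [{"dx": .., "dy": .., "dz": .., "wx": .., "wy": .., "wz": .., "grip": ..}, ...]. A call has 1 to 8 rows; each row shifts and turns the commanded pose from where the row before left it, along the tool's axes as they then stand; what a row does not reach is not made up. A row lasts 1/8 s, in which the tool goes at most 62.5 mm and 10.7 degrees, less where a joint would pass 70% of its speed; a pose out of reach is approached as far as the arm can. A call with a number of a shift or a turn outside -1 to 1 is refused whole. A call with a gripper value outside its range is refused whole. The fingers move at their own pace and stop on an object; the grip force is fixed at half the most. Time passes only in rows, so rows that do not move let the fingers close. It gives the time, the measured TCP pose, the force and the opening at its end, in the units of the state.
- bot.read_state(): the state, without advancing time (a new reading comes with each control period).
- imaging.capture(name): name is "side" or "top"; returns (picture, depth): 420x560x3 uint8, red, green, blue; 420x560 float32, m along the optical axis (not along the pixel's ray), 0 where there is no reading.
- imaging.get_calibration(name): a dict with "mtx" (3x3 intrinsics, pixels), "dist" ([k1, k2, p1, p2, k3] as OpenCV has them; the pictures are not rectified), "world_to_cam" (4x4, takes a point from world to camera coordinates). Camera axes: x right, y down, z forward; pixel columns grow to the right and rows downward; lengths in m; the calibration is good to about 2 mm. A picture is of the moment at which its call begins. get_calibration takes no time and is no camera call.
- workorder.hand_in(): hands the job in, once; it reports no verdict.
The state is a dict: "time_s": time; "joint_positions": joint angles; "qvel": joint speeds; "tau": joint torques, N m; "position": TCP position; "tcp_rot": TCP orientation; "force": force on the tool from outside, world axes, zero at the start; "moment": the same for the moment, N m; "opening": opening from 0.0 (shut) to 1.0 (fully open).
Only numpy, scipy, OpenCV 4.12 (cv2) and the standard library are available. Lean on these libraries where they do the work, as an engineer would, in place of code of your own. Each camera call takes 0.05 s, during which the arm holds its last target. There are 200 camera calls.

## Working session

There is one attempt and no reset: what is moved stays moved. The work goes in short steps, Python scripts to look and compute and a tool call to move; the robot and the scene stay as the last step left them, time stands still between calls to the robot, and variables do not carry over. Pictures are saved under pics/ and viewed, on a budget of 10 in all, crops included, one or two more only if the job needs it, and the job is handed in when it is done.

Besides the shell and the picture viewer there is one more tool, called after ">>>" as name([rows], argument=value, ...), one row to a line, values as JSON. drive_tool: Moves the arm, as the interface text tells. Its arguments: {"type":"object","properties":{"commands":{"type":"array"}},"required":["commands"]}

```bash
mkdir -p pics; python3 - <<'E'
from rig import bot, imaging
import cv2,numpy as np
for n in("top","side"):
    p,d=imaging.capture(n); cv2.imwrite(f"pics/{n}0.png",p[:,:,::-1]); np.save(f"pics/{n}0.npy",d)
    c=imaging.get_calibration(n); print(n,c)
s=bot.read_state();print(s)
E
```

```text
top {'mtx': array([[534.71338198,   0.        , 282.4142302 ],
       [  0.        , 534.71338198, 210.11343207],
       [  0.        ,   0.        ,   1.        ]]), 'dist': array([-0.16670778,  0.        ,  0.        ,  0.        ,  0.        ]), 'world_to_cam': array([[ 0.14252264, -0.98978068,  0.00463751, -0.16793697],
       [-0.96963306, -0.14055922, -0.20013702,  0.47948776],
       [ 0.1987436 ,  0.02402738, -0.97975694,  1.25088175],
       [ 0.        ,  0.        ,  0.        ,  1.        ]])}
side {'mtx': array([[440.65664502,   0.        , 275.51230416],
       [  0.        , 440.65664502, 211.28411402],
       [  0.        ,   0.        ,   1.        ]]), 'dist': array([-0.05399352,  0.        ,  0.        ,  0.        ,  0.        ]), 'world_to_cam': array([[-0.87642471, -0.48129968,  0.0151771 ,  0.3739077 ],
       [-0.40579333,  0.72122838, -0.56139237,  0.31586634],
       [ 0.25925181, -0.49817691, -0.82741058,  0.86935927],
       [ 0.        ,  0.        ,  0.        ,  1.        ]])}
{'time_s': 0.1, 'joint_positions': array([ 5.34872624e+01,  3.02752452e+01,  8.21478028e+01, -1.37494288e-03,
        6.76886443e+01, -1.02268395e+01]), 'qvel': array([ 0.02466599, -0.12653762, -0.09797407,  0.03885791, -0.05205314,
        0.06879776]), 'tau': array([-3.43240026e-04, -4.40991390e+01, -1.77148443e+01,  6.34549186e-02,
        5.35195135e-02, -3.10952612e-05]), 'position': array([0.27636313, 0.55985238, 0.21865916]), 'tcp_rot': array([[ 4.42841244e-01, -1.14205096e-03, -8.96599313e-01],
       [ 8.96597979e-01, -1.57998795e-03,  4.42842598e-01],
       [-1.92236493e-03, -9.99998100e-01,  3.24276755e-04]]), 'force': array([ 1.72406565, -0.02330115, -0.29555038]), 'moment': array([-0.01504919, -0.03410697,  0.02149401]), 'opening': 1.0041929104803555}
```

View pics/top0.png

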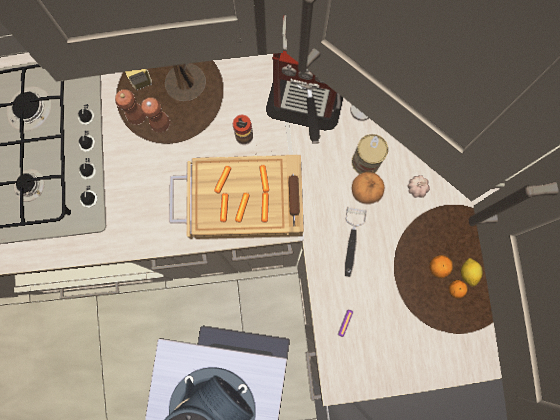

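View pics/side0.png

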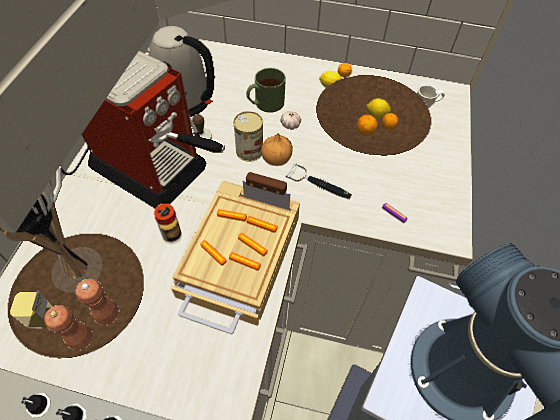

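The views show the station with its tray handle at top (178,199), five orange sticks at (223,180), (264,179), (224,207), (242,207), (265,206), and the scraper handle at (294,195). The look-alikes are the purple stick at top (345,323), the oranges at (441,266) and (459,289), and the onion at (368,187). I pick the five sticks on the board; next I measure.

```bash
cat > h.py <<'E'
from rig import bot, imaging
import cv2,numpy as np
def cloud(n,d):
    c=imaging.get_calibration(n); h,w=d.shape
    v,u=np.mgrid[:h,:w]
    p=cv2.undistortPoints(np.stack([u,v],-1).reshape(-1,1,2).astype(np.float64),c['mtx'],c['dist']).reshape(h,w,2)
    P=np.concatenate([p*d[...,None],d[...,None]],-1).astype(float)
    T=np.linalg.inv(c['world_to_cam'])
    X=P@T[:3,:3].T+T[:3,3]; X[d==0]=np.nan
    return X
def plane(n,uv,z):
    c=imaging.get_calibration(n)
    p=cv2.undistortPoints(np.array(uv,float).reshape(-1,1,2),c['mtx'],c['dist']).reshape(-1,2)
    T=np.linalg.inv(c['world_to_cam']); r=np.c_[p,np.ones(len(p))]@T[:3,:3].T; o=T[:3,3]
    return o+r*((z-o[2])/r[:,2])[:,None]
def orange(p):
    h=cv2.cvtColor(p,cv2.COLOR_RGB2HSV); return cv2.inRange(h,(8,180,150),(20,255,255))
E
python3 - <<'E'
from h import *
for n in("top","side"):
    p=cv2.imread(f"pics/{n}0.png")[:,:,::-1].copy(); d=np.load(f"pics/{n}0.npy"); X=cloud(n,d)
    m=orange(p)
    k,l,st,ce=cv2.connectedComponentsWithStats(m)
    print(n)
    for i in range(1,k):
        if st[i,4]<60: continue
        v,u=np.where(l==i); Q=plane(n,np.c_[u,v],.088)
        r=cv2.minAreaRect((Q[:,:2]*1000).astype(np.float32)); b=Q[:,:2]-Q[:,:2].mean(0)
        a=np.linalg.svd(b,full_matrices=False)[2][0]
        print('carrot px',ce[i].round(),st[i,4],'c',np.round(r[0],1),np.round(r[1],1),'ang',np.degrees(np.arctan2(a[1],a[0])).round(1),'z',np.nanmedian(X[v,u,2]).round(4))
    z=X[...,2]
    near=(X[...,0]>.3)&(X[...,0]<.75)&(X[...,1]>-.3)&(X[...,1]<.25)
    for nm,lo,hi in(('board',.074,.1),('handle',.12,.14),('trayh',.035,.06)):
        mm=((z>lo)&(z<hi)&near).astype(np.uint8)
        k,l,st,ce=cv2.connectedComponentsWithStats(mm)
        for i in range(1,k):
            if st[i,4]<150: continue
            q=X[l==i]; r=cv2.minAreaRect((q[:,:2]*1000).astype(np.float32))
            print(nm,ce[i].round(),st[i,4],r,np.median(q[:,2]).round(4),cv2.boxPoints(r).round(0).tolist())
E
```

```text
top
carrot px [264. 194.] 210 c [526.4 -50.7] [136.7  17.6] ang -169.7 z 0.0944
carrot px [223. 179.] 100 c [545.6  54.7] [13.8 68.8] ang 164.8 z 0.0941
carrot px [242. 207.] 116 c [484.7  -2.4] [14.2 69.9] ang 171.8 z 0.0947
carrot px [224. 207.] 110 c [478.4  39.8] [63.4 14. ] ang -175.5 z 0.0944
carrot px [442. 266.] 329 c [ 413.5 -488.1] [46.8 46.6] ang 148.6 z 0.0626
carrot px [458. 289.] 208 c [ 365.4 -533.5] [37.7 36.6] ang -52.7 z 0.0559
board [244. 195.] 8132 ((518.4636840820312, -6.7532958984375), (191.76901245117188, 266.9072570800781), 9.856368064880371) 0.0814 [[401.0, 108.0], [447.0, -155.0], [636.0, -122.0], [590.0, 141.0]]
trayh [181. 201.] 590 ((490.7419738769531, 156.00613403320312), (188.13218688964844, 54.55903625488281), 10.246726036071777) 0.0537 [[393.0, 166.0], [403.0, 112.0], [588.0, 146.0], [578.0, 200.0]]
trayh [358. 191.] 169 ((580.4752197265625, -275.410400390625), (75.61219024658203, 31.9335994720459), 13.564273834228516) 0.0511 [[540.0, -269.0], [547.0, -300.0], [621.0, -282.0], [613.0, -251.0]]
trayh [251. 235.] 168 ((426.9053955078125, -34.36980438232
[... 1021 characters left out ...]
4754333496094), 9.87625789642334) 0.0793 [[404.0, 109.0], [449.0, -153.0], [637.0, -121.0], [591.0, 142.0]]
handle [ 94. 285.] 160 ((689.0824584960938, 239.59881591796875), (43.21907424926758, 20.40057945251465), 0.18616458773612976) 0.1346 [[667.0, 250.0], [668.0, 229.0], [711.0, 229.0], [711.0, 250.0]]
trayh [265. 152.] 492 ((619.9564208984375, -277.1377258300781), (147.5840606689453, 46.19530487060547), 2.5379245281219482) 0.0495 [[545.0, -257.0], [547.0, -303.0], [695.0, -297.0], [693.0, -251.0]]
trayh [221. 302.] 1377 ((453.8686828613281, 43.44313049316406), (343.821044921875, 161.04525756835938), 63.26638412475586) 0.051 [[305.0, -74.0], [448.0, -146.0], [603.0, 161.0], [459.0, 233.0]]
```

```bash
cat >> h.py <<'E'
A=np.radians(9.87); C=np.array([.5165,.0110]); EX=np.array([np.cos(A),np.sin(A)]); EY=np.array([-EX[1],EX[0]])
def st(q): q=np.asarray(q)[...,:2]-C; return np.stack([q@EX,q@EY],-1)*1000
def tell():
    s=bot.read_state(); p=s['position']; R=s['tcp_rot']
    print('t',round(s['time_s'],2),'station',st(p).round(1),'z',(p[2]*1000).round(1),'yaw of tool x rel EY',np.degrees(np.arctan2(R[1,0],R[0,0])-A-np.pi/2).round(2),'tool y',R[:,1].round(3),'F',s['force'].round(1),'open',(s['opening']*87).round(1),'q',s['joint_positions'].round(0))
E
python3 - <<'E'
from h import *
tell()
for n in("top","side"):
    p=cv2.imread(f"pics/{n}0.png"); d=np.load(f"pics/{n}0.npy"); X=cloud(n,d); S=st(X); z=X[...,2]*1000
    hi=(z>170)&(S[...,0]>-300)&(S[...,0]<260)&(S[...,1]>-300)&(S[...,1]<400)
    if hi.any(): print(n,'tall x',np.nanmin(S[hi],0),np.nanmax(S[hi],0),z[hi].max())
    m=(z>148)&(z<165)&(abs(S[...,1]+128)<30)&(abs(S[...,0]+20)<70)
    r=cv2.minAreaRect(S[m].astype(np.float32)); print('scraper',r,m.sum(),np.median(z[m]))
    m=(z>38)&(z<56)&(S[...,1]>160)&(S[...,1]<185)&(abs(S[...,0])<80)
    q=S[m]; print('bar',q.min(0),q.max(0),np.median(q,0),np.median(z[m]),m.sum())
    if n=="side":
        v,u=np.where(l:=(abs(S[...,1]+128)<12)&(z>148)); 
    j=(z>95)&(z<125)&(abs(S[...,1])<80)&(S[...,0]>90)&(S[...,0]<200); print('jar',np.nanmedian(S[j],0),j.sum())
a=cv2.imread("pics/top0.png")[150:245,165:305]; b=cv2.imread("pics/side0.png")[165:335,170:305]
cv2.imwrite("pics/crop1.png",np.hstack([cv2.resize(a,None,fx=3.5,fy=3.5)[:330],cv2.resize(b,(262,330))]))
E
```

```text
Traceback (most recent call last):
  File "h.py", line 22, in tell
    print('t',round(s['time_s'],2),'station',st(p).round(1),'z',(p[2]*1000).round(1),'yaw of tool x rel EY',np.degrees(np.arctan2(R[1,0],R[0,0])-A-np.pi/2).round(2),'tool y',R[:,1].round(3),'F',s['force'].round(1),'open',(s['opening']*87).round(1),'q',s['joint_positions'].round(0))
                                                                                                                                                                                                                             ^^^^^^^^^^^^^^^^^^^^^^^
AttributeError: 'float' object has no attribute 'round'
```

```bash
sed -i "s/(s\['opening'\]\*87).round(1)/round(s['opening']*87,1)/" h.py
python3 - <<'E'
from h import *
tell()
for n in("top","side"):
    p=cv2.imread(f"pics/{n}0.png"); d=np.load(f"pics/{n}0.npy"); X=cloud(n,d); S=st(X); z=X[...,2]*1000
    hi=(z>170)&(S[...,0]>-300)&(S[...,0]<260)&(S[...,1]>-300)&(S[...,1]<400)
    if hi.any(): print(n,'tall x',np.nanmin(S[hi],0),np.nanmax(S[hi],0),z[hi].max())
    m=(z>148)&(z<165)&(abs(S[...,1]+128)<30)&(abs(S[...,0]+20)<70)
    if m.any(): print('scraper',cv2.minAreaRect(S[m].astype(np.float32)),m.sum(),np.median(z[m]))
    m=(z>38)&(z<56)&(S[...,1]>160)&(S[...,1]<185)&(abs(S[...,0])<80)
    q=S[m]; print('bar',q.min(0),q.max(0),np.median(q,0),np.median(z[m]),m.sum())
    j=(z>95)&(z<125)&(abs(S[...,1])<80)&(S[...,0]>90)&(S[...,0]<200); print('jar',np.nanmedian(S[j],0),j.sum())
a=cv2.imread("pics/top0.png")[150:245,165:305]; b=cv2.imread("pics/side0.png")[165:335,170:305]
cv2.imwrite("pics/crop1.png",np.hstack([cv2.resize(a,None,fx=3.5,fy=3.5)[:330],cv2.resize(b,(262,330))]))
E
```

```text
t 0.1 station [-142.5  581.9] z 218.7 yaw of tool x rel EY -36.16 tool y [-0.001 -0.002 -1.   ] F [ 1.7 -0.  -0.3] open 87.4 q [ 53.  30.  82.  -0.  68. -10.]
top tall x [ -39.12908163 -299.98693846] [259.1587386 282.8046064] 924.4015823777689
scraper ((-23.840591430664062, -129.28598022460938), (88.11351013183594, 21.9357852935791), 0.0011164811439812183) 374 156.84645819308818
bar [-61.21471168 160.25795938] [ 57.58361361 174.31446916] [ -5.95837607 167.15909381] 50.78534136292801 199
jar [167.50682415 -10.89981532] 274
side tall x [-299.99436937 -272.26418004] [259.96924983 368.1553131 ] 744.2721909166133
scraper ((-21.240131378173828, -127.31452941894531), (89.20235443115234, 23.33940887451172), 0.46746447682380676) 375 154.89055673952524
bar [-57.91006319 160.03156113] [ 59.89534952 174.83069227] [ -2.07431945 169.9677282 ] 49.83462770564273 321
jar [168.51857543  -7.46661538] 305
```

View pics/crop1.png

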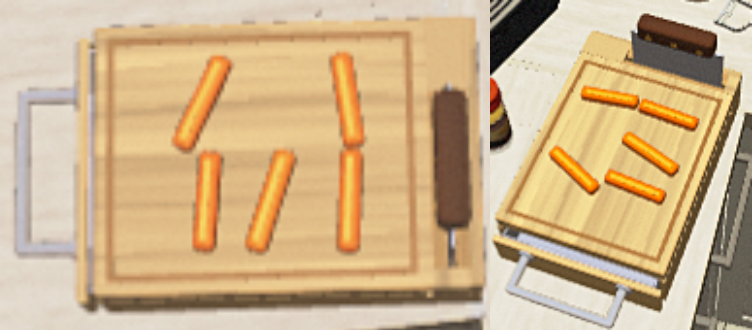

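The crop confirms five orange sticks on the board, the scraper standing in its slot at crop (451,158), and the tray bar at crop (25,170). Now I rotate and approach the bar.

>>> drive_tool([
  {"wy": -0.1005, "grip": 32},
  {"wy": -0.1005, "grip": 32},
  {"wy": -0.1005, "grip": 32},
  {"wy": -0.1005, "grip": 32},
  {"dx": -1, "dz": -0.36, "grip": 32},
  {"dx": -1, "dz": -0.36, "grip": 32},
  {"dx": -1, "dz": -0.36, "grip": 32},
  {"dx": -1, "dz": -0.36, "grip": 32},
])

```text
schema error: expected keys dx, dy, dz, wx, wy, wz, grip
```

```bash
python3 -c "
from h import *
tell()"
```

```text
t 0.1 station [-142.5  581.9] z 218.7 yaw of tool x rel EY -36.16 tool y [-0.001 -0.002 -1.   ] F [ 1.7 -0.  -0.3] open 87.4 q [ 53.  30.  82.  -0.  68. -10.]
```

All keys are needed.

>>> drive_tool([
  {"dx": 0, "dy": 0, "dz": 0, "wx": 0, "wy": -0.1005, "wz": 0, "grip": 32},
  {"dx": 0, "dy": 0, "dz": 0, "wx": 0, "wy": -0.1005, "wz": 0, "grip": 32},
  {"dx": 0, "dy": 0, "dz": 0, "wx": 0, "wy": -0.1005, "wz": 0, "grip": 32},
  {"dx": 0, "dy": 0, "dz": 0, "wx": 0, "wy": -0.1005, "wz": 0, "grip": 32},
  {"dx": -1, "dy": 0, "dz": -0.36, "wx": 0, "wy": 0, "wz": 0, "grip": 32},
  {"dx": -1, "dy": 0, "dz": -0.36, "wx": 0, "wy": 0, "wz": 0, "grip": 32},
  {"dx": -1, "dy": 0, "dz": -0.36, "wx": 0, "wy": 0, "wz": 0, "grip": 32},
  {"dx": -1, "dy": 0, "dz": -0.36, "wx": 0, "wy": 0, "wz": 0, "grip": 32},
])

```text
time_s: 1.1
position: [0.3613, 0.4113, 0.2192]
tcp_rot: [[-0.172, -0.001, -0.985], [0.985, -0.001, -0.172], [-0.0, -1.0, 0.001]]
force: [0.8, 0.1, 0.3]
opening: 0.373
```

```bash
python3 -c "
from h import *
tell()"
```

```text
t 1.1 station [-84.3 421. ] z 219.2 yaw of tool x rel EY 0.04 tool y [-0.001 -0.001 -1.   ] F [0.8 0.1 0.3] open 32.4 q [ 37.  24.  93.  -0.  62. -63.]
```

>>> drive_tool([
  {"dx": -0.9, "dy": 0.2, "dz": -0.3, "wx": 0, "wy": 0, "wz": 0, "grip": 32},
  {"dx": -0.9, "dy": 0.2, "dz": -0.3, "wx": 0, "wy": 0, "wz": 0, "grip": 32},
  {"dx": -0.9, "dy": 0.2, "dz": -0.3, "wx": 0, "wy": 0, "wz": 0, "grip": 32},
  {"dx": -0.9, "dy": 0.2, "dz": -0.3, "wx": 0, "wy": 0, "wz": 0, "grip": 32},
  {"dx": -0.9, "dy": 0.2, "dz": -0.3, "wx": 0, "wy": 0, "wz": 0, "grip": 32},
  {"dx": -0.9, "dy": 0.2, "dz": -0.3, "wx": 0, "wy": 0, "wz": 0, "grip": 32},
  {"dx": -0.9, "dy": 0.2, "dz": -0.3, "wx": 0, "wy": 0, "wz": 0, "grip": 32},
  {"dx": 0, "dy": 0.7, "dz": 0, "wx": 0, "wy": 0, "wz": 0, "grip": 32},
])

```text
time_s: 2.1
position: [0.4902, 0.1768, 0.1361]
tcp_rot: [[-0.168, 0.005, -0.986], [0.986, 0.0, -0.168], [-0.001, -1.0, -0.005]]
force: [0.5, 0.4, -0.4]
opening: 0.372
```

```bash
python3 - <<'E'
from h import *
tell()
o=[]
for n in("side","top"):
    p,d=imaging.capture(n); o.append(p[:,:,::-1])
cv2.imwrite("pics/b1.png",np.hstack([cv2.resize(o[0][150:370,110:350],None,fx=1.65,fy=1.65),cv2.resize(o[1][100:320,60:300],None,fx=1.65,fy=1.65)]))
E
```

```text
t 2.1 station [  2.5 167.9] z 136.1 yaw of tool x rel EY -0.19 tool y [ 0.005  0.    -1.   ] F [ 0.5  0.4 -0.4] open 32.3 q [  8.  29. 102.  -0.  49. -92.]
```

View pics/b1.png

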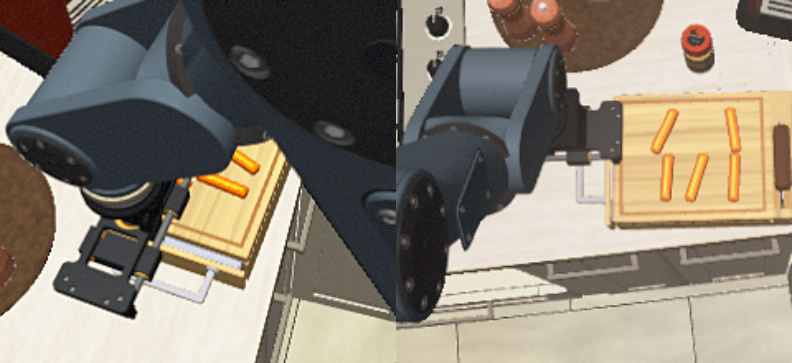

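The bar lies between the fingers in both views (side half at about (150,290), top half at about (582,180)). Next: descend and grip.

>>> drive_tool([
  {"dx": 0.03, "dy": 0.7, "dz": 0, "wx": 0, "wy": 0, "wz": 0, "grip": 32},
  {"dx": 0, "dy": 0.7, "dz": 0, "wx": 0, "wy": 0, "wz": 0, "grip": 32},
  {"dx": 0, "dy": 0.55, "dz": 0, "wx": 0, "wy": 0, "wz": 0, "grip": 32},
  {"dx": 0, "dy": 0, "dz": 0, "wx": 0, "wy": 0, "wz": 0, "grip": 32},
  {"dx": 0, "dy": 0, "dz": 0, "wx": 0, "wy": 0, "wz": 0, "grip": 5},
  {"dx": 0, "dy": 0, "dz": 0, "wx": 0, "wy": 0, "wz": 0, "grip": 5},
  {"dx": 0, "dy": 0, "dz": 0, "wx": 0, "wy": 0, "wz": 0, "grip": 5},
  {"dx": 0, "dy": 0, "dz": 0, "wx": 0, "wy": 0, "wz": 0, "grip": 5},
])

```text
time_s: 3.2
position: [0.4871, 0.18, 0.058]
tcp_rot: [[-0.172, 0.001, -0.985], [0.985, 0.0, -0.172], [-0.0, -1.0, -0.001]]
force: [0.4, 0.4, -0.6]
opening: 0.071
```

```bash
python3 -c "
from h import *
tell()"
```

```text
t 3.2 station [ -0.  171.6] z 58.0 yaw of tool x rel EY 0.02 tool y [ 0.001  0.    -1.   ] F [ 0.4  0.4 -0.6] open 6.2 q [  8.  37. 105.  -0.  38. -92.]
```

>>> drive_tool([
  {"dx": 0, "dy": 0, "dz": 0, "wx": 0, "wy": 0, "wz": 0, "grip": 2},
  {"dx": 0, "dy": 0, "dz": 0, "wx": 0, "wy": 0, "wz": 0, "grip": 2},
  {"dx": 0.2, "dy": 0, "dz": 0, "wx": 0, "wy": 0, "wz": 0, "grip": 2},
  {"dx": 0.3, "dy": 0, "dz": 0, "wx": 0, "wy": 0, "wz": 0, "grip": 2},
])

```text
time_s: 3.7
position: [0.4833, 0.2002, 0.0575]
tcp_rot: [[-0.171, -0.0, -0.985], [0.985, 0.0, -0.171], [0.0, -1.0, 0.0]]
force: [0.7, 0.2, 0.2]
opening: 0.021
```

```bash
python3 - <<'E'
from h import *
tell()
p,d=imaging.capture("side"); a=p[:,:,::-1]
p,d=imaging.capture("top"); b=p[:,:,::-1]
cv2.imwrite("pics/b2.png",np.hstack([cv2.resize(a[240:350,130:270],(560,440)),cv2.resize(b[180:235,165:195],(240,440))]))
E
```

```text
t 3.7 station [ -0.3 192.1] z 57.5 yaw of tool x rel EY -0.02 tool y [-0.  0. -1.] F [0.7 0.2 0.2] open 1.9 q [ 10.  37. 104.   0.  39. -90.]
```

View pics/b2.png

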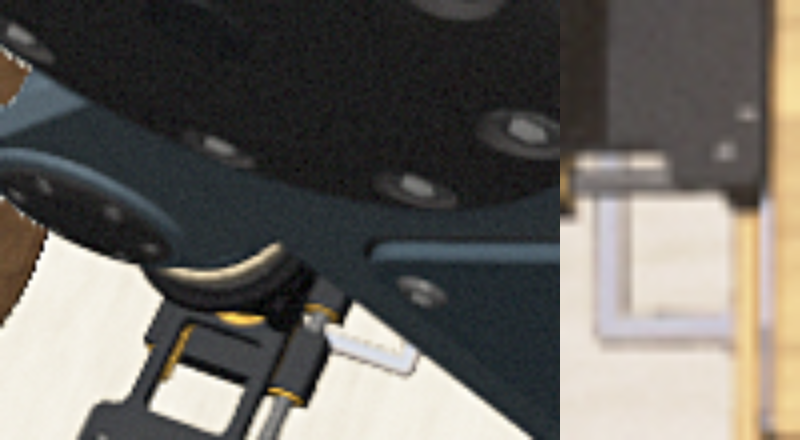

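The fingers shut empty: the opening is 1.9 mm, and the bar is still at y'≈170 in the top panel. I check where the fingertips really are with the depth image.

```bash
python3 - <<'E'
from h import *
for n in("side","top"):
    p,d=imaging.capture(n); X=cloud(n,d); S=st(X); z=X[...,2]*1000
    for nm,m in(('finger',(abs(S[...,0])<35)&(S[...,1]>130)&(S[...,1]<260)&(z>12)&(z<105)),('bar',(abs(S[...,0])<70)&(abs(S[...,0])>14)&(S[...,1]>155)&(S[...,1]<185)&(z>30)&(z<56))):
        if not m.any(): print(n,nm,'none'); continue
        q=np.c_[S[m],z[m]]; print(n,nm,m.sum(),q.min(0).round(),q.max(0).round(),np.median(q,0).round())
        if nm=='finger':
            o=np.argsort(q[:,2])[:400:16]; print(q[o].round().tolist())
E
```

```text
side finger 65 [-35. 164.  45.] [  2. 182. 103.] [-24. 170.  50.]
[[-32.0, 174.0, 45.0], [-20.0, 169.0, 49.0], [-17.0, 172.0, 50.0], [-24.0, 168.0, 51.0], [-11.0, 180.0, 103.0]]
side bar 123 [-58. 162.  45.] [-14. 175.  54.] [-38. 170.  49.]
top finger 40 [-35. 163.  45.] [ -3. 205. 105.] [-23. 168.  51.]
[[-35.0, 174.0, 45.0], [-16.0, 168.0, 50.0], [-29.0, 168.0, 53.0]]
top bar 98 [-61. 155.  43.] [-16. 174.  56.] [-43. 167.  51.]
```

>>> drive_tool([
  {"dx": 0, "dy": -0.9, "dz": 0, "wx": 0, "wy": 0, "wz": 0, "grip": 32},
  {"dx": -0.57, "dy": 0, "dz": 0, "wx": 0, "wy": 0, "wz": 0, "grip": 32},
  {"dx": 0, "dy": 0, "dz": 0, "wx": 0, "wy": 0, "wz": 0, "grip": 32},
  {"dx": 0, "dy": 0, "dz": 0, "wx": 0, "wy": 0, "wz": 0, "grip": 32},
])

```text
time_s: 4.4
position: [0.4869, 0.1773, 0.0933]
tcp_rot: [[-0.171, -0.001, -0.985], [0.985, 0.0, -0.171], [0.0, -1.0, 0.001]]
force: [-0.7, -0.2, 0.1]
opening: 0.339
```

```bash
python3 - <<'E'
from h import *
tell()
p,d=imaging.capture("side"); a=p[:,:,::-1]; cv2.imwrite("pics/b3.png",cv2.resize(a[180:350,100:320],None,fx=3.5,fy=3.5))
c=imaging.get_calibration("side"); s=bot.read_state(); R=s['tcp_rot']
for k in(0,.022): print(cv2.projectPoints((s['position']+k*R[:,1])[None],c['world_to_cam'][:3,:3],c['world_to_cam'][:3,3],c['mtx'],c['dist'])[0].ravel())
E
```

```text
t 4.4 station [ -0.6 168.9] z 93.3 yaw of tool x rel EY -0.01 tool y [-0.001  0.    -1.   ] F [-0.7 -0.2  0.1] open 29.5 q [  8.  33. 104.   0.  43. -92.]
[203.20313114 313.80045796]
[204.60434497 317.97371524]
```

View pics/b3.png

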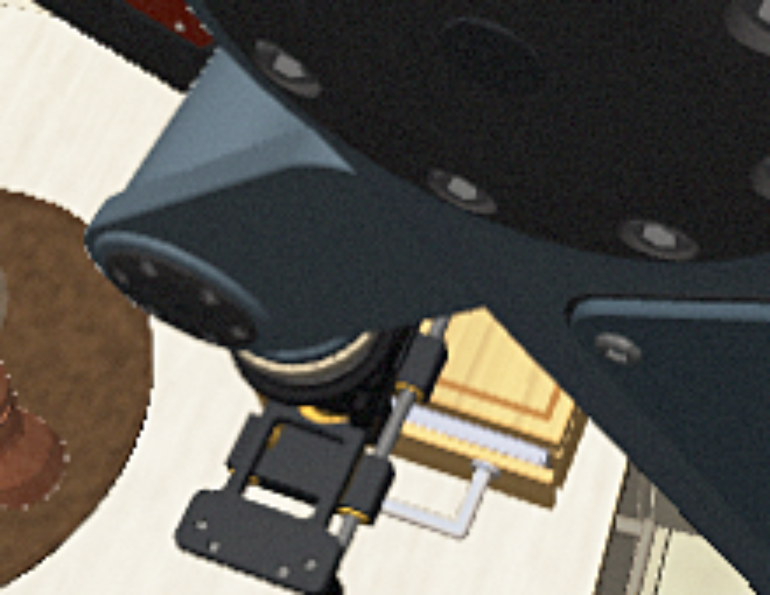

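The side crop shows the bar's near end at (465,530), passing under the gripper; the body hides the fingers. I go lower and read the force.

>>> drive_tool([
  {"dx": 0, "dy": 0.4, "dz": 0, "wx": 0, "wy": 0, "wz": 0, "grip": 32},
  {"dx": 0, "dy": 0.4, "dz": 0, "wx": 0, "wy": 0, "wz": 0, "grip": 32},
  {"dx": 0, "dy": 0.3, "dz": 0, "wx": 0, "wy": 0, "wz": 0, "grip": 32},
  {"dx": 0, "dy": 0, "dz": 0, "wx": 0, "wy": 0, "wz": 0, "grip": 10},
  {"dx": 0, "dy": 0, "dz": 0, "wx": 0, "wy": 0, "wz": 0, "grip": 8},
  {"dx": 0, "dy": 0, "dz": 0, "wx": 0, "wy": 0, "wz": 0, "grip": 5},
  {"dx": 0, "dy": 0, "dz": 0, "wx": 0, "wy": 0, "wz": 0, "grip": 5},
])

```text
time_s: 5.32
position: [0.4876, 0.1773, 0.05]
tcp_rot: [[-0.172, 0.001, -0.985], [0.985, 0.0, -0.172], [-0.0, -1.0, -0.001]]
force: [0.3, 0.3, 0.3]
opening: 0.074
```

```bash
python3 -c "
from h import *
tell()"
```

```text
t 5.33 station [1.000e-01 1.688e+02] z 50.0 yaw of tool x rel EY 0.02 tool y [ 0.001  0.    -1.   ] F [0.3 0.3 0.3] open 6.4 q [  8.  38. 105.  -0.  37. -92.]
```

>>> drive_tool([
  {"dx": 0, "dy": 0, "dz": 0, "wx": 0, "wy": 0, "wz": 0, "grip": 5},
  {"dx": 0.15, "dy": 0, "dz": 0, "wx": 0, "wy": 0, "wz": 0, "grip": 5},
  {"dx": 0.15, "dy": 0, "dz": 0, "wx": 0, "wy": 0, "wz": 0, "grip": 5},
])

```text
time_s: 5.7
position: [0.4852, 0.1895, 0.0496]
tcp_rot: [[-0.172, 0.0, -0.985], [0.985, 0.0, -0.172], [0.0, -1.0, -0.0]]
force: [-0.1, -0.6, -0.9]
opening: 0.056
```

```bash
python3 - <<'E'
from h import *
tell()
for n in("side","top"):
    p,d=imaging.capture(n); X=cloud(n,d); S=st(X); z=X[...,2]*1000
    m=(abs(S[...,0])<70)&(S[...,1]>150)&(S[...,1]<200)&(z>30)&(z<60); q=np.c_[S[m],z[m]]; print(n,m.sum(),q.min(0).round(),q.max(0).round(),np.median(q,0).round())
E
```

```text
t 5.7 station [ -0.3 181.2] z 49.6 yaw of tool x rel EY 0.02 tool y [ 0.  0. -1.] F [-0.1 -0.6 -0.9] open 4.9 q [  9.  38. 105.   0.  37. -91.]
side 140 [-58. 151.  44.] [-18. 175.  54.] [-45. 168.  50.]
top 96 [-62. 150.  41.] [ 57. 174.  56.] [-48. 166.  50.]
```

```bash
python3 - <<'E'
from h import *
tell(); t=st(bot.read_state()['position'])
for n in("side","top"):
    p,d=imaging.capture(n); X=cloud(n,d); S=st(X)-t; z=X[...,2]*1000
    for lo in range(20,240,20):
        m=(abs(S[...,0])<130)&(abs(S[...,1])<130)&(z>lo)&(z<lo+20)&(p.max(-1)<110)
        q=S[m]
        if len(q)>3: print(n,lo,m.sum(),np.percentile(q,2,axis=0).round(),np.percentile(q,98,axis=0).round())
E
```

```text
t 5.8 station [ -0.3 181.6] z 49.6 yaw of tool x rel EY 0.08 tool y [ 0.  0. -1.] F [-0.3  0.7  0.5] open 4.8 q [  9.  38. 105.   0.  37. -91.]
side 80 7 [-11. -13.] [-10.  -8.]
side 120 126 [-38. -12.] [20. 87.]
side 140 522 [-38. -12.] [35. 96.]
side 160 1141 [-36.  11.] [34. 96.]
side 180 35 [-26.   9.] [-18.  19.]
side 200 19 [-37.   5.] [-24.  19.]
side 220 261 [-35.   9.] [18. 38.]
top 20 21 [ -96. -129.] [-89. -58.]
top 40 15 [ -96. -128.] [ 14. -51.]
top 60 6 [ -96. -118.] [-22.   2.]
top 120 7 [-40. -79.] [-34.   8.]
top 140 118 [-40. -88.] [-26.  13.]
top 160 587 [-37. -93.] [ 31. -43.]
top 180 41 [-25. -50.] [ 17. -45.]
top 200 75 [-39. -50.] [ 21. -16.]
top 220 325 [-39. -49.] [ 32. -18.]
```

```bash
python3 - <<'E'
from h import *
s=bot.read_state(); P0=s['position']
for n in("side","top"):
    p,d=imaging.capture(n); X=cloud(n,d); S=st(X); c=imaging.get_calibration(n)
    for xo in(-10,10):
      for yo in(-12,12):
        for zz in(30,40,50,60,70,80,90):
          w=np.r_[P0[:2]+(xo*EX+yo*EY)/1000,zz/1000]
          u,v=cv2.projectPoints(w[None],c['world_to_cam'][:3,:3],c['world_to_cam'][:3,3],c['mtx'],c['dist'])[0].ravel().round().astype(int)
          hz=X[v,u,2]*1000
          if hz<zz+25: print(n,(xo,yo,zz),(u,v),'sees',(S[v,u]-st(P0)).round(),hz.round(),p[v,u])
if 1:
    p,d=imaging.capture("side"); a=cv2.resize(p[290:350,170:240,::-1],None,fx=8,fy=8,interpolation=cv2.INTER_CUBIC); cv2.imwrite("pics/b4.png",a)
E
```

```text
side (-10, -12, 90) (np.int64(208), np.int64(316)) sees [-10. -12.] 91.0 [0 0 0]
top (-10, 12, 70) (np.int64(159), np.int64(201)) sees [-12.  10.] 83.0 [41 34 31]
```

View pics/b4.png

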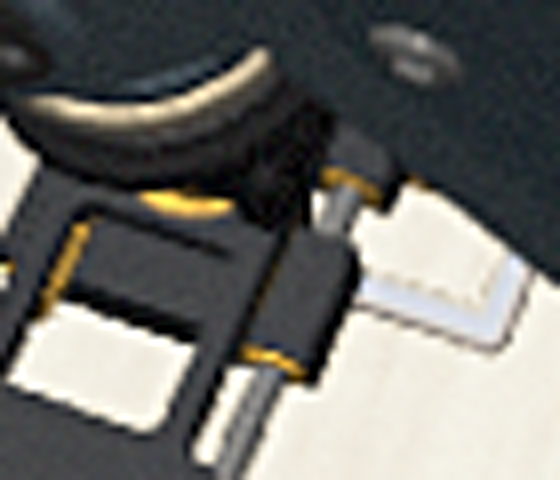

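>>> drive_tool([
  {"dx": 0, "dy": -1, "dz": 0, "wx": 0, "wy": 0, "wz": 0, "grip": 32},
  {"dx": 0, "dy": -1, "dz": 0, "wx": 0, "wy": 0, "wz": 0, "grip": 32},
  {"dx": 0, "dy": -0.5, "dz": 0, "wx": 0, "wy": 0, "wz": 0, "grip": 32},
  {"dx": 0, "dy": 0, "dz": 0, "wx": 0.115, "wy": 0, "wz": 0, "grip": 32},
  {"dx": 0, "dy": 0, "dz": 0, "wx": 0.115, "wy": 0, "wz": 0, "grip": 32},
  {"dx": 0, "dy": 0, "dz": 0, "wx": 0.115, "wy": 0, "wz": 0, "grip": 32},
])

```text
time_s: 6.8
position: [0.486, 0.189, 0.1506]
tcp_rot: [[-0.171, -0.511, -0.842], [0.985, -0.089, -0.147], [-0.0, -0.855, 0.518]]
force: [-0.7, 0.3, -0.8]
opening: 0.368
```

```bash
python3 - <<'E'
from h import *
tell(); s=bot.read_state(); R=s['tcp_rot']; P0=s['position']
for n in("side","top"):
    p,d=imaging.capture(n); X=cloud(n,d); L=(X-P0)@R*1000
    m=(abs(L[...,0])<60)&(abs(L[...,2])<25)&(L[...,1]>-60)&(L[...,1]<60); q=L[m]
    print(n,m.sum())
    for lo in range(-60,60,10):
        k=q[(q[:,1]>=lo)&(q[:,1]<lo+10)]
        if len(k): print(lo,len(k),k.min(0).round(),k.max(0).round())
    if n=="side":
        c=imaging.get_calibration(n); w=P0+np.array([[a/1000*R[:,0]+b/1000*R[:,1]] for a in(0,-16,16) for b in(0,22)]).reshape(-1,3)
        uv=cv2.projectPoints(w,c['world_to_cam'][:3,:3],c['world_to_cam'][:3,3],c['mtx'],c['dist'])[0].reshape(-1,2); print(uv.round(1).tolist())
        u,v=uv[0].astype(int); print(u,v); a=cv2.resize(p[max(v-50,0):v+50,u-60:u+60,::-1],None,fx=5,fy=5,interpolation=cv2.INTER_CUBIC); cv2.imwrite("pics/b5.png",a)
E
```

```text
t 6.8 station [  0.4 180.6] z 150.6 yaw of tool x rel EY 0.0 tool y [-0.511 -0.089 -0.855] F [-0.7  0.3 -0.8] open 32.1 q [  9.  42.  79.  -0.  90. -91.]
side 150
-60 15 [ 23. -55.   8.] [ 32. -50.  14.]
-50 30 [ 22. -50.   1.] [ 31. -40.  13.]
-40 24 [ 22. -40.  -6.] [ 30. -31.  13.]
-30 26 [ 21. -30. -11.] [ 27. -21.  12.]
-20 32 [ 21. -20. -12.] [ 27. -10.  12.]
-10 23 [ 20. -10. -10.] [27. -4. 11.]
[[196.0, 307.6], [203.2, 313.5], [199.7, 299.6], [206.8, 305.6], [192.2, 315.7], [199.6, 321.6]]
196 307
top 229
-60 26 [-29. -58. -12.] [ 29. -50.  12.]
-50 55 [-29. -50. -11.] [ 31. -40.  12.]
-40 38 [-27. -40.  -5.] [ 28. -30.  12.]
-30 36 [-25. -30. -11.] [ 25. -20.  12.]
-20 39 [-25. -20. -12.] [ 25. -10.  11.]
-10 34 [-24. -10. -10.] [25. -1. 11.]
0 1 [-21.   1.   7.] [-21.   1.   7.]
```

View pics/b5.png

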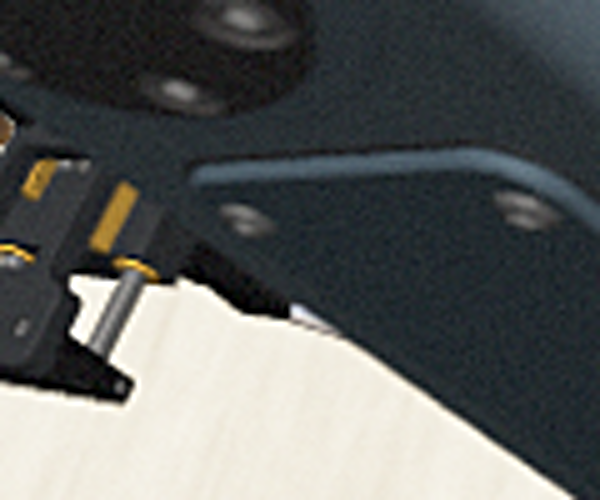

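Both depth views show the finger ends at about 0 mm ahead of the reported TCP, not 22 mm. The fingers only reach the reported TCP, which explains why they passed over the bar. I right the tool and go to TCP z ≈ 39 mm.

>>> drive_tool([
  {"dx": 0, "dy": 0, "dz": 0, "wx": -0.115, "wy": 0, "wz": 0, "grip": 32},
  {"dx": 0, "dy": 0, "dz": 0, "wx": -0.115, "wy": 0, "wz": 0, "grip": 32},
  {"dx": 0, "dy": 0, "dz": 0, "wx": -0.115, "wy": 0, "wz": 0, "grip": 32},
  {"dx": -0.29, "dy": 0.5, "dz": 0, "wx": 0, "wy": 0, "wz": 0, "grip": 32},
  {"dx": 0, "dy": 0.9, "dz": 0, "wx": 0, "wy": 0, "wz": 0, "grip": 32},
  {"dx": 0, "dy": 0.8, "dz": 0, "wx": 0, "wy": 0, "wz": 0, "grip": 32},
  {"dx": 0, "dy": 0.58, "dz": 0, "wx": 0, "wy": 0, "wz": 0, "grip": 32},
  {"dx": 0, "dy": 0, "dz": 0, "wx": 0, "wy": 0, "wz": 0, "grip": 32},
])

```text
time_s: 7.9
position: [0.4851, 0.1773, 0.0378]
tcp_rot: [[-0.172, -0.003, -0.985], [0.985, -0.0, -0.172], [0.0, -1.0, 0.003]]
force: [-0.6, 0.5, 0.4]
opening: 0.365
```

```bash
python3 -c "
from h import *
tell()"
```

```text
t 7.9 station [ -2.4 169.2] z 37.8 yaw of tool x rel EY 0.02 tool y [-0.003 -0.    -1.   ] F [-0.6  0.5  0.4] open 31.8 q [  8.  39. 105.  -0.  36. -92.]
```

>>> drive_tool([
  {"dx": 0, "dy": 0, "dz": 0, "wx": 0, "wy": 0, "wz": 0, "grip": 4},
  {"dx": 0, "dy": 0, "dz": 0, "wx": 0, "wy": 0, "wz": 0, "grip": 4},
  {"dx": 0, "dy": 0, "dz": 0, "wx": 0, "wy": 0, "wz": 0, "grip": 4},
  {"dx": 0, "dy": 0, "dz": 0, "wx": 0, "wy": 0, "wz": 0, "grip": 4},
  {"dx": 0, "dy": 0, "dz": 0, "wx": 0, "wy": 0, "wz": 0, "grip": 4},
])

```text
time_s: 8.52
position: [0.488, 0.1776, 0.0393]
tcp_rot: [[-0.172, 0.002, -0.985], [0.985, -0.0, -0.172], [-0.0, -1.0, -0.002]]
force: [0.1, -0.9, 5.9]
opening: 0.101
```

```bash
python3 -c "
from h import *
tell()"
```

```text
t 8.53 station [  0.4 169. ] z 39.3 yaw of tool x rel EY 0.04 tool y [ 0.002 -0.    -1.   ] F [ 0.1 -0.9  5.9] open 8.8 q [  8.  39. 105.  -0.  36. -92.]
```

It is holding the bar (8.8 mm opening), though only by its upper part. The tray needs only 2 N, so I pull gently.

>>> drive_tool([
  {"dx": 0.15, "dy": 0, "dz": 0, "wx": 0, "wy": 0, "wz": 0, "grip": 4},
  {"dx": 0.25, "dy": 0, "dz": 0, "wx": 0, "wy": 0, "wz": 0, "grip": 4},
  {"dx": 0.25, "dy": 0, "dz": 0, "wx": 0, "wy": 0, "wz": 0, "grip": 4},
  {"dx": 0.25, "dy": 0, "dz": 0, "wx": 0, "wy": 0, "wz": 0, "grip": 4},
  {"dx": 0.25, "dy": 0, "dz": 0, "wx": 0, "wy": 0, "wz": 0, "grip": 4},
])

```text
time_s: 9.15
position: [0.48, 0.223, 0.0393]
tcp_rot: [[-0.172, 0.002, -0.985], [0.985, -0.0, -0.172], [-0.001, -1.0, -0.002]]
force: [0.1, -2.5, 6.6]
opening: 0.099
```

```bash
cat >> h.py <<'E'
def bar():
    for n in("side","top"):
        p,d=imaging.capture(n); X=cloud(n,d); S=st(X); z=X[...,2]*1000
        m=(abs(S[...,0])<48)&(S[...,1]>160)&(S[...,1]<310)&(z>43)&(z<56)&(p.min(-1)>130); q=S[m]
        if m.any(): print(n,m.sum(),'bar y range',np.percentile(q[:,1],[5,50,95]).round())
E
python3 -c "
from h import *
tell();bar()"
```

```text
t 9.15 station [  0.4 215.1] z 39.3 yaw of tool x rel EY 0.04 tool y [ 0.002 -0.    -1.   ] F [ 0.1 -2.5  6.6] open 8.6 q [ 13.  39. 104.  -0.  37. -87.]
side 14 bar y range [220. 222. 222.]
top 56 bar y range [168. 216. 223.]
```

The tray is following (bar at ~217). I pull the rest.

>>> drive_tool([
  {"dx": 0.27, "dy": 0, "dz": 0, "wx": 0, "wy": 0, "wz": 0, "grip": 4},
  {"dx": 0.27, "dy": 0, "dz": 0, "wx": 0, "wy": 0, "wz": 0, "grip": 4},
  {"dx": 0.27, "dy": 0, "dz": 0, "wx": 0, "wy": 0, "wz": 0, "grip": 4},
  {"dx": 0.27, "dy": 0, "dz": 0, "wx": 0, "wy": 0, "wz": 0, "grip": 4},
  {"dx": 0.27, "dy": 0, "dz": 0, "wx": 0, "wy": 0, "wz": 0, "grip": 4},
  {"dx": 0.27, "dy": 0, "dz": 0, "wx": 0, "wy": 0, "wz": 0, "grip": 4},
  {"dx": 0.2, "dy": 0, "dz": 0, "wx": 0, "wy": 0, "wz": 0, "grip": 4},
  {"dx": 0, "dy": 0, "dz": 0, "wx": 0, "wy": 0, "wz": 0, "grip": 4},
])

```text
time_s: 10.25
position: [0.4688, 0.2876, 0.0392]
tcp_rot: [[-0.179, 0.001, -0.984], [0.984, -0.012, -0.179], [-0.012, -1.0, 0.001]]
force: [6.6, -28.2, 8.4]
opening: 0.101
```

```bash
python3 -c "
from h import *
tell();bar()"
```

```text
t 10.25 station [  0.4 280.6] z 39.2 yaw of tool x rel EY 0.47 tool y [ 0.001 -0.012 -1.   ] F [  6.6 -28.2   8.4] open 8.8 q [ 20.  40. 100.  -1.  40. -79.]
top 53 bar y range [233. 279. 285.]
```

A force of −28 N after 112 mm of travel means the stop is reached. I release and go up.

>>> drive_tool([
  {"dx": -0.12, "dy": 0, "dz": 0, "wx": 0, "wy": 0, "wz": 0, "grip": 30},
  {"dx": 0, "dy": 0, "dz": 0, "wx": 0, "wy": 0, "wz": 0, "grip": 30},
  {"dx": 0, "dy": 0, "dz": 0, "wx": 0, "wy": 0, "wz": 0, "grip": 30},
  {"dx": 0, "dy": -0.8, "dz": 0, "wx": 0, "wy": 0, "wz": 0, "grip": 50},
  {"dx": 0, "dy": -1, "dz": 0, "wx": 0, "wy": 0, "wz": 0, "grip": 50},
  {"dx": -0.5, "dy": -1, "dz": 0, "wx": 0, "wy": 0, "wz": 0, "grip": 50},
  {"dx": -1, "dy": -1, "dz": 0, "wx": 0, "wy": 0, "wz": 0, "grip": 50},
  {"dx": -1, "dy": -0.2, "dz": 0, "wx": 0, "wy": 0, "wz": 0, "grip": 50},
])

```text
time_s: 11.35
position: [0.4864, 0.1919, 0.2012]
tcp_rot: [[-0.174, 0.006, -0.985], [0.985, 0.001, -0.174], [0.0, -1.0, -0.006]]
force: [0.5, -0.1, 0.2]
opening: 0.574
```

```bash
python3 -c "
from h import *
tell();bar()
p,d=imaging.capture('top');cv2.imwrite('pics/c1.png',p[60:330,60:400,::-1])
p,d=imaging.capture('side');cv2.imwrite('pics/c1s.png',p[:,:,::-1])
"
```

```text
t 11.35 station [  1.4 183.4] z 201.2 yaw of tool x rel EY 0.17 tool y [ 0.006  0.001 -1.   ] F [ 0.5 -0.1  0.2] open 49.9 q [  9.  24.  98.   0.  58. -91.]
side 461 bar y range [233. 280. 286.]
top 46 bar y range [232. 236. 240.]
```

View pics/c1.png

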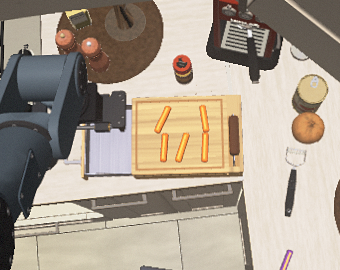

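The tray is out: its floor is visible at crop (107,155), and the carrots and bystanders are unmoved. On to the scraper.

>>> drive_tool([
  {"dx": -0.97, "dy": 0, "dz": 0.073, "wx": 0, "wy": 0, "wz": 0, "grip": 50},
  {"dx": -0.97, "dy": 0, "dz": 0.073, "wx": 0, "wy": 0, "wz": 0, "grip": 50},
  {"dx": -0.97, "dy": 0, "dz": 0.073, "wx": 0, "wy": 0, "wz": 0, "grip": 50},
  {"dx": -0.97, "dy": 0, "dz": 0.073, "wx": 0, "wy": 0, "wz": 0, "grip": 50},
  {"dx": -0.97, "dy": 0, "dz": 0.073, "wx": 0, "wy": 0, "wz": 0, "grip": 50},
  {"dx": -0.97, "dy": 0, "dz": 0.073, "wx": 0, "wy": 0, "wz": 0, "grip": 50},
  {"dx": -0.97, "dy": 0, "dz": 0.073, "wx": 0, "wy": 0, "wz": 0, "grip": 50},
  {"dx": -0.97, "dy": 0, "dz": 0.073, "wx": 0, "wy": 0, "wz": 0, "grip": 50},
])

```text
time_s: 12.55
position: [0.5153, -0.1177, 0.1973]
tcp_rot: [[-0.174, -0.001, -0.985], [0.985, 0.002, -0.174], [0.002, -1.0, 0.001]]
force: [0.1, 0.7, -0.2]
opening: 0.575
```

>>> drive_tool([
  {"dx": 0, "dy": 0, "dz": 0, "wx": 0, "wy": 0, "wz": 0, "grip": 50},
])

```text
time_s: 12.68
position: [0.516, -0.1193, 0.1975]
tcp_rot: [[-0.17, -0.0, -0.985], [0.985, 0.0, -0.17], [0.0, -1.0, 0.0]]
force: [1.1, 0.6, -0.8]
opening: 0.571
```

```bash
python3 -c "
from h import *
tell()"
```

```text
t 12.68 station [ -22.8 -128.3] z 197.5 yaw of tool x rel EY -0.07 tool y [-0.  0. -1.] F [ 1.1  0.6 -0.8] open 49.7 q [ -25.   25.   97.    0.   58. -125.]
```

>>> drive_tool([
  {"dx": 0, "dy": 0.7, "dz": 0, "wx": 0, "wy": 0, "wz": 0, "grip": 50},
  {"dx": 0, "dy": 0.7, "dz": 0, "wx": 0, "wy": 0, "wz": 0, "grip": 50},
  {"dx": 0, "dy": 0.43, "dz": 0, "wx": 0, "wy": 0, "wz": 0, "grip": 50},
  {"dx": 0, "dy": 0, "dz": 0, "wx": 0, "wy": 0, "wz": 0, "grip": 35},
  {"dx": 0, "dy": 0, "dz": 0, "wx": 0, "wy": 0, "wz": 0, "grip": 12},
  {"dx": 0, "dy": 0, "dz": 0, "wx": 0, "wy": 0, "wz": 0, "grip": 12},
  {"dx": 0, "dy": 0, "dz": 0, "wx": 0, "wy": 0, "wz": 0, "grip": 12},
  {"dx": 0, "dy": 0, "dz": 0, "wx": 0, "wy": 0, "wz": 0, "grip": 12},
])

```text
time_s: 13.68
position: [0.5158, -0.1187, 0.126]
tcp_rot: [[-0.172, 0.002, -0.985], [0.985, -0.001, -0.172], [-0.001, -1.0, -0.002]]
force: [0.2, 0.1, 4.5]
opening: 0.249
```

```bash
python3 -c "
from h import *
tell()"
```

```text
t 13.68 station [ -23.  -127.6] z 126.0 yaw of tool x rel EY 0.01 tool y [ 0.002 -0.001 -1.   ] F [0.2 0.1 4.5] open 21.7 q [ -25.   31.  101.    0.   48. -125.]
```

The scraper is gripped (21.7 mm opening). I lift it and check.

>>> drive_tool([
  {"dx": 0, "dy": -0.5, "dz": 0, "wx": 0, "wy": 0, "wz": 0, "grip": 12},
  {"dx": 0, "dy": -0.5, "dz": 0, "wx": 0, "wy": 0, "wz": 0, "grip": 12},
  {"dx": 0, "dy": -0.25, "dz": 0.4, "wx": 0, "wy": 0, "wz": 0, "grip": 12},
  {"dx": 0.3, "dy": 0, "dz": 0.38, "wx": 0, "wy": 0, "wz": 0, "grip": 12},
  {"dx": 0.2, "dy": 0, "dz": 0, "wx": 0, "wy": 0, "wz": 0, "grip": 12},
  {"dx": 0, "dy": 0, "dz": 0, "wx": 0, "wy": 0, "wz": 0, "grip": 12},
])

```text
time_s: 14.42
position: [0.4805, -0.1036, 0.1749]
tcp_rot: [[-0.172, -0.001, -0.985], [0.985, 0.0, -0.172], [0.0, -1.0, 0.0]]
force: [0.6, -0.2, -1.7]
opening: 0.251
```

```bash
cat >> h.py <<'E'
def carrots():
    for n in("top","side"):
        p,d=imaging.capture(n); X=cloud(n,d); S=st(X); m=orange(p); z=X[...,2]*1000
        m[(abs(S[...,0])>150)|(S[...,1]<-170)|(S[...,1]>300)]=0
        k,l,s,ce=cv2.connectedComponentsWithStats(m)
        for i in range(1,k):
            if s[i,4]>20:
                q=S[l==i]; print(n,'carrot',s[i,4],'x',np.percentile(q[:,0],[2,50,98]).round(),'y',np.percentile(q[:,1],[2,50,98]).round(),'z',np.median(z[l==i]).round())
E
python3 - <<'E'
from h import *
tell(); carrots(); o=[]
p,d=imaging.capture('side'); X=cloud('side',d);S=st(X);z=X[...,2]*1000
m=(S[...,1]>-120)&(S[...,1]<-95)&(z>84)&(z<200)&(S[...,0]>-130)&(S[...,0]<30)
if m.any(): print(np.c_[S[m],z[m]].min(0),np.c_[S[m],z[m]].max(0))
o.append(cv2.resize(p[120:320,150:370,::-1],(440,400)))
p,d=imaging.capture('top'); o.append(cv2.resize(p[130:260,160:320,::-1],(360,400)))
cv2.imwrite('pics/d1.png',np.hstack(o))
E
```

```text
t 14.43 station [ -55.1 -106.7] z 174.9 yaw of tool x rel EY 0.05 tool y [-0.001  0.    -1.   ] F [ 0.6 -0.2 -1.7] open 21.8 q [ -25.   24.  104.    0.   53. -125.]
side carrot 121 x [nan nan nan] y [nan nan nan] z nan
side carrot 128 x [-67. -35.  -2.] y [-69. -58. -53.] z 92.0
side carrot 135 x [-66. -33.   1.] y [-23.  -5.   8.] z 92.0
side carrot 141 x [ 6. 36. 65.] y [21. 39. 57.] z 92.0
side carrot 140 x [-64. -34.   1.] y [28. 38. 44.] z 92.0
[-107.57711816 -108.99244545   90.2436485 ] [  1.62227152 -95.03487786 199.62231582]
```

View pics/d1.png

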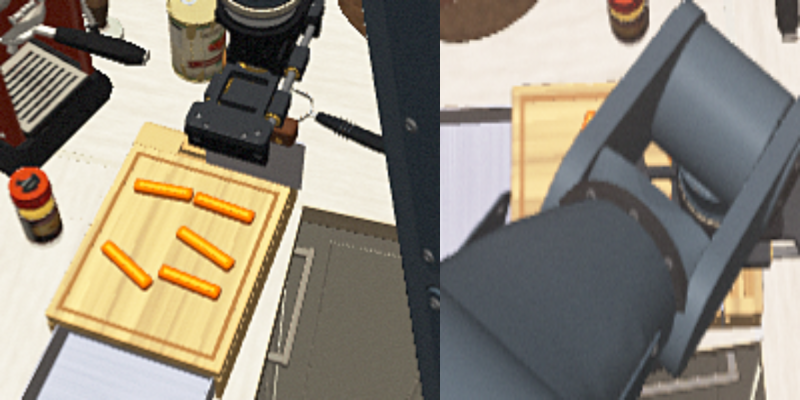

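The scraper is in the hand (side crop (250,150)) and its blade spans x' −107..+2. Now I lower it and sweep lane 1 (B, C, E).

>>> drive_tool([
  {"dx": 0, "dy": 0.27, "dz": 0, "wx": 0, "wy": 0, "wz": 0, "grip": 12},
  {"dx": 0.2, "dy": 0, "dz": 0, "wx": 0, "wy": 0, "wz": 0, "grip": 12},
  {"dx": 0.4, "dy": 0, "dz": 0, "wx": 0, "wy": 0, "wz": 0, "grip": 12},
  {"dx": 0.4, "dy": 0, "dz": 0, "wx": 0, "wy": 0, "wz": 0, "grip": 12},
  {"dx": 0.4, "dy": 0, "dz": 0, "wx": 0, "wy": 0, "wz": 0, "grip": 12},
  {"dx": 0.4, "dy": 0, "dz": 0, "wx": 0, "wy": 0, "wz": 0, "grip": 12},
  {"dx": 0.4, "dy": 0, "dz": 0, "wx": 0, "wy": 0, "wz": 0, "grip": 12},
])

```text
time_s: 15.5
position: [0.4657, -0.0161, 0.1645]
tcp_rot: [[-0.172, 0.0, -0.985], [0.985, -0.0, -0.172], [-0.0, -1.0, -0.0]]
force: [0.8, -0.2, -1.2]
opening: 0.251
```

```bash
python3 - <<'E'
from h import *
tell(); carrots()
E
```

```text
t 15.5 station [-54.7 -18. ] z 164.5 yaw of tool x rel EY 0.05 tool y [ 0. -0. -1.] F [ 0.8 -0.2 -1.2] open 21.9 q [ -16.   23.  108.   -0.   49. -116.]
side carrot 56 x [-14.  53.  67.] y [-67. -56.  22.] z 93.0
side carrot 142 x [nan nan nan] y [nan nan nan] z nan
side carrot 232 x [nan nan nan] y [nan nan nan] z nan
side carrot 140 x [-64. -34.   0.] y [27. 39. 44.] z 92.0
```

>>> drive_tool([
  {"dx": 0.36, "dy": 0, "dz": 0, "wx": 0, "wy": 0, "wz": 0, "grip": 12},
  {"dx": 0.36, "dy": 0, "dz": 0, "wx": 0, "wy": 0, "wz": 0, "grip": 12},
  {"dx": 0.36, "dy": 0, "dz": 0, "wx": 0, "wy": 0, "wz": 0, "grip": 12},
  {"dx": 0.36, "dy": 0, "dz": 0, "wx": 0, "wy": 0, "wz": 0, "grip": 12},
  {"dx": 0.36, "dy": 0, "dz": 0, "wx": 0, "wy": 0, "wz": 0, "grip": 12},
  {"dx": 0.3, "dy": 0, "dz": 0, "wx": 0, "wy": 0, "wz": 0, "grip": 12},
])

```text
time_s: 16.35
position: [0.4511, 0.0665, 0.1643]
tcp_rot: [[-0.172, -0.0, -0.985], [0.985, 0.0, -0.172], [0.0, -1.0, 0.0]]
force: [1.1, -1.7, -2.1]
opening: 0.254
```

```bash
python3 - <<'E'
from h import *
tell(); carrots()
E
```

```text
t 16.35 station [-54.9  65.8] z 164.3 yaw of tool x rel EY 0.05 tool y [-0.  0. -1.] F [ 1.1 -1.7 -2.1] open 22.1 q [  -6.   22.  109.    0.   49. -106.]
top carrot 83 x [nan nan nan] y [nan nan nan] z nan
top carrot 52 x [24. 46. 64.] y [18. 29. 40.] z 94.0
side carrot 77 x [nan nan nan] y [nan nan nan] z nan
side carrot 250 x [nan nan nan] y [nan nan nan] z nan
```

>>> drive_tool([
  {"dx": 0.22, "dy": 0, "dz": 0, "wx": 0, "wy": 0, "wz": 0, "grip": 12},
  {"dx": 0.22, "dy": 0, "dz": 0, "wx": 0, "wy": 0, "wz": 0, "grip": 12},
  {"dx": 0.22, "dy": 0, "dz": 0, "wx": 0, "wy": 0, "wz": 0, "grip": 12},
  {"dx": 0.22, "dy": 0, "dz": 0, "wx": 0, "wy": 0, "wz": 0, "grip": 12},
  {"dx": 0.22, "dy": 0, "dz": 0, "wx": 0, "wy": 0, "wz": 0, "grip": 12},
  {"dx": 0.22, "dy": 0, "dz": 0, "wx": 0, "wy": 0, "wz": 0, "grip": 12},
  {"dx": 0.22, "dy": 0, "dz": 0, "wx": 0, "wy": 0, "wz": 0, "grip": 12},
  {"dx": 0.1, "dy": 0, "dz": 0, "wx": 0, "wy": 0, "wz": 0, "grip": 12},
])

```text
time_s: 17.45
position: [0.4399, 0.1307, 0.1643]
tcp_rot: [[-0.172, -0.0, -0.985], [0.985, 0.0, -0.172], [0.0, -1.0, 0.0]]
force: [-1.1, 0.2, -2.0]
opening: 0.252
```

```bash
sed -i 's/np.percentile/np.nanpercentile/g; s/np.median(z\[l==i\])/np.nanmedian(z[l==i])/' h.py; python3 - <<'E'
from h import *
tell(); carrots()
E
```

```text
t 17.45 station [-54.9 131. ] z 164.3 yaw of tool x rel EY 0.06 tool y [-0.  0. -1.] F [-1.1  0.2 -2. ] open 21.9 q [  3.  23. 109.   0.  49. -97.]
top carrot 87 x [ 3. 33. 64.] y [-70. -63. -53.] z 95.0
top carrot 91 x [ 4. 34. 63.] y [19. 38. 57.] z 95.0
top carrot 40 x [-95. -64. -53.] y [ 93. 129. 136.] z 35.0
side carrot 201 x [-70. -58. -44.] y [112. 133. 152.] z 28.0
```

Three carrots are in the tray; A and D are undisturbed. I lift and go back for lane 2.

>>> drive_tool([
  {"dx": 0, "dy": -0.65, "dz": 0, "wx": 0, "wy": 0, "wz": 0, "grip": 12},
  {"dx": -0.85, "dy": 0, "dz": -0.34, "wx": 0, "wy": 0, "wz": 0, "grip": 12},
  {"dx": -0.85, "dy": 0, "dz": -0.34, "wx": 0, "wy": 0, "wz": 0, "grip": 12},
  {"dx": -0.85, "dy": 0, "dz": -0.34, "wx": 0, "wy": 0, "wz": 0, "grip": 12},
  {"dx": -0.85, "dy": 0, "dz": -0.34, "wx": 0, "wy": 0, "wz": 0, "grip": 12},
  {"dx": -0.85, "dy": 0, "dz": -0.34, "wx": 0, "wy": 0, "wz": 0, "grip": 12},
  {"dx": -0.85, "dy": 0, "dz": -0.34, "wx": 0, "wy": 0, "wz": 0, "grip": 12},
  {"dx": -0.83, "dy": 0, "dz": -0.34, "wx": 0, "wy": 0, "wz": 0, "grip": 12},
])

```text
time_s: 18.55
position: [0.575, -0.0887, 0.1901]
tcp_rot: [[-0.171, -0.0, -0.985], [0.985, 0.0, -0.171], [0.0, -1.0, 0.0]]
force: [0.5, 0.3, -2.3]
opening: 0.253
```

>>> drive_tool([
  {"dx": 0, "dy": 0, "dz": 0, "wx": 0, "wy": 0, "wz": 0, "grip": 12},
  {"dx": 0, "dy": 0, "dz": 0, "wx": 0, "wy": 0, "wz": 0, "grip": 12},
])

```text
time_s: 18.8
position: [0.5737, -0.087, 0.1898]
tcp_rot: [[-0.171, -0.002, -0.985], [0.985, 0.001, -0.171], [0.001, -1.0, 0.002]]
force: [-0.3, -0.7, -1.8]
opening: 0.255
```

```bash
python3 - <<'E'
from h import *
tell(); carrots()
E
```

```text
t 18.8 station [  39.6 -106.4] z 189.8 yaw of tool x rel EY -0.01 tool y [-0.002  0.001 -1.   ] F [-0.3 -0.7 -1.8] open 22.2 q [ -20.   29.   90.    0.   61. -120.]
side carrot 117 x [ 5. 35. 67.] y [-69. -58. -52.] z 92.0
side carrot 141 x [ 7. 34. 66.] y [19. 41. 59.] z 92.0
side carrot 574 x [-69. -36.  -4.] y [113. 136. 152.] z 26.0
```

>>> drive_tool([
  {"dx": 0, "dy": 0.64, "dz": 0, "wx": 0, "wy": 0, "wz": 0, "grip": 12},
  {"dx": 0.2, "dy": 0, "dz": 0, "wx": 0, "wy": 0, "wz": 0, "grip": 12},
  {"dx": 0.4, "dy": 0, "dz": 0, "wx": 0, "wy": 0, "wz": 0, "grip": 12},
  {"dx": 0.4, "dy": 0, "dz": 0, "wx": 0, "wy": 0, "wz": 0, "grip": 12},
  {"dx": 0.4, "dy": 0, "dz": 0, "wx": 0, "wy": 0, "wz": 0, "grip": 12},
  {"dx": 0.4, "dy": 0, "dz": 0, "wx": 0, "wy": 0, "wz": 0, "grip": 12},
  {"dx": 0.4, "dy": 0, "dz": 0, "wx": 0, "wy": 0, "wz": 0, "grip": 12},
  {"dx": 0.4, "dy": 0, "dz": 0, "wx": 0, "wy": 0, "wz": 0, "grip": 12},
])

```text
time_s: 19.9
position: [0.5567, 0.0163, 0.1648]
tcp_rot: [[-0.172, 0.0, -0.985], [0.985, -0.0, -0.172], [-0.0, -1.0, -0.0]]
force: [-0.5, -0.6, -1.6]
opening: 0.255
```

```bash
python3 - <<'E'
from h import *
tell(); carrots()
E
```

```text
t 19.9 station [40.5 -1.7] z 164.8 yaw of tool x rel EY 0.03 tool y [ 0. -0. -1.] F [-0.5 -0.6 -1.6] open 22.2 q [ -10.   29.   95.   -0.   56. -110.]
side carrot 251 x [ 5. 33. 65.] y [ 4. 29. 60.] z 92.0
side carrot 570 x [-68. -36.  -4.] y [112. 136. 152.] z 27.0
```

>>> drive_tool([
  {"dx": 0.36, "dy": 0, "dz": 0, "wx": 0, "wy": 0, "wz": 0, "grip": 12},
  {"dx": 0.36, "dy": 0, "dz": 0, "wx": 0, "wy": 0, "wz": 0, "grip": 12},
  {"dx": 0.36, "dy": 0, "dz": 0, "wx": 0, "wy": 0, "wz": 0, "grip": 12},
  {"dx": 0.36, "dy": 0, "dz": 0, "wx": 0, "wy": 0, "wz": 0, "grip": 12},
  {"dx": 0.25, "dy": 0, "dz": 0, "wx": 0, "wy": 0, "wz": 0, "grip": 12},
  {"dx": 0.25, "dy": 0, "dz": 0, "wx": 0, "wy": 0, "wz": 0, "grip": 12},
  {"dx": 0.25, "dy": 0, "dz": 0, "wx": 0, "wy": 0, "wz": 0, "grip": 12},
  {"dx": 0.25, "dy": 0, "dz": 0, "wx": 0, "wy": 0, "wz": 0, "grip": 12},
])

```text
time_s: 21.0
position: [0.54, 0.1118, 0.1648]
tcp_rot: [[-0.172, 0.0, -0.985], [0.985, -0.0, -0.172], [-0.0, -1.0, -0.0]]
force: [0.0, -0.8, -2.1]
opening: 0.251
```

>>> drive_tool([
  {"dx": 0.22, "dy": 0, "dz": 0, "wx": 0, "wy": 0, "wz": 0, "grip": 12},
  {"dx": 0.22, "dy": 0, "dz": 0, "wx": 0, "wy": 0, "wz": 0, "grip": 12},
  {"dx": 0.22, "dy": 0, "dz": 0, "wx": 0, "wy": 0, "wz": 0, "grip": 12},
  {"dx": 0.22, "dy": 0, "dz": 0, "wx": 0, "wy": 0, "wz": 0, "grip": 12},
  {"dx": 0, "dy": 0, "dz": 0, "wx": 0, "wy": 0, "wz": 0, "grip": 12},
  {"dx": 0, "dy": -0.65, "dz": 0, "wx": 0, "wy": 0, "wz": 0, "grip": 12},
  {"dx": -0.85, "dy": 0, "dz": 0.2, "wx": 0, "wy": 0, "wz": 0, "grip": 12},
  {"dx": -0.85, "dy": 0, "dz": 0.2, "wx": 0, "wy": 0, "wz": 0, "grip": 12},
])

```text
time_s: 22.0
position: [0.5302, 0.0756, 0.1912]
tcp_rot: [[-0.173, 0.001, -0.985], [0.985, -0.0, -0.173], [-0.001, -1.0, -0.001]]
force: [0.5, 0.1, -1.6]
opening: 0.252
```

```bash
python3 - <<'E'
from h import *
tell(); carrots()
E
```

```text
t 22.0 station [24.5 61.3] z 191.2 yaw of tool x rel EY 0.1 tool y [ 0.001 -0.    -1.   ] F [ 0.5  0.1 -1.6] open 22.0 q [  -4.   25.   97.   -0.   58. -104.]
top carrot 237 x [-124.  -42.  -11.] y [ 45. 134. 151.] z 32.0
side carrot 387 x [-69. -37.  -5.] y [110. 127. 138.] z 31.0
side carrot 374 x [ 0. 34. 64.] y [142. 156. 170.] z 25.0
side carrot 202 x [-64. -34.  -3.] y [141. 147. 153.] z 24.0
```

All five are in the tray and none is on the board. Back above the slot.

>>> drive_tool([
  {"dx": -0.8, "dy": 0, "dz": 0.2, "wx": 0, "wy": 0, "wz": 0, "grip": 12},
  {"dx": -0.8, "dy": 0, "dz": 0.2, "wx": 0, "wy": 0, "wz": 0, "grip": 12},
  {"dx": -0.8, "dy": 0, "dz": 0.2, "wx": 0, "wy": 0, "wz": 0, "grip": 12},
  {"dx": -0.8, "dy": 0, "dz": 0.2, "wx": 0, "wy": 0, "wz": 0, "grip": 12},
  {"dx": -0.8, "dy": 0, "dz": 0.2, "wx": 0, "wy": 0, "wz": 0, "grip": 12},
  {"dx": -0.7, "dy": 0, "dz": 0.2, "wx": 0, "wy": 0, "wz": 0, "grip": 12},
  {"dx": 0, "dy": 0, "dz": 0, "wx": 0, "wy": 0, "wz": 0, "grip": 12},
  {"dx": 0, "dy": 0, "dz": 0, "wx": 0, "wy": 0, "wz": 0, "grip": 12},
])

```text
time_s: 23.1
position: [0.5148, -0.1165, 0.1906]
tcp_rot: [[-0.172, -0.0, -0.985], [0.985, 0.001, -0.172], [0.001, -1.0, 0.0]]
force: [-0.1, -0.3, -1.4]
opening: 0.255
```

```bash
python3 - <<'E'
from h import *
tell()
for n in('side','top'):
    p,d=imaging.capture(n); X=cloud(n,d);S=st(X);z=X[...,2]*1000
    m=(S[...,1]>-150)&(S[...,1]<-100)&(z>110)&(z<148)&(S[...,0]>-90)&(S[...,0]<60)&(p.min(-1)>50)
    if m.any(): 
        q=np.c_[S[m],z[m]]; print(n,m.sum(),np.percentile(q,[3,50,97],axis=0).round(1).tolist())
E
```

```text
t 23.1 station [ -23.5 -125.3] z 190.6 yaw of tool x rel EY 0.01 tool y [-0.     0.001 -1.   ] F [-0.1 -0.3 -1.4] open 22.2 q [ -25.   25.   98.    0.   57. -125.]
side 460 [[-73.2, -124.8, 111.7], [-25.4, -123.2, 128.5], [29.9, -121.4, 145.7]]
top 4 [[-78.6, -126.6, 114.2], [-78.1, -125.3, 129.9], [-77.0, -123.9, 142.1]]
```

>>> drive_tool([
  {"dx": -0.057, "dy": 0, "dz": -0.01, "wx": 0, "wy": 0, "wz": 0, "grip": 12},
  {"dx": 0, "dy": 0.5, "dz": 0, "wx": 0, "wy": 0, "wz": 0, "grip": 12},
  {"dx": 0, "dy": 0.2, "dz": 0, "wx": 0, "wy": 0, "wz": 0, "grip": 12},
  {"dx": 0, "dy": 0.2, "dz": 0, "wx": 0, "wy": 0, "wz": 0, "grip": 12},
  {"dx": 0, "dy": 0.2, "dz": 0, "wx": 0, "wy": 0, "wz": 0, "grip": 12},
  {"dx": 0, "dy": 0.2, "dz": 0, "wx": 0, "wy": 0, "wz": 0, "grip": 12},
  {"dx": 0, "dy": 0, "dz": 0, "wx": 0, "wy": 0, "wz": 0, "grip": 12},
])

```text
time_s: 24.08
position: [0.5153, -0.1192, 0.1381]
tcp_rot: [[-0.172, -0.001, -0.985], [0.985, 0.001, -0.172], [0.001, -1.0, 0.001]]
force: [-0.3, 0.8, -2.0]
opening: 0.251
```

```bash
python3 - <<'E'
from h import *
tell()
E
```

```text
t 24.07 station [ -23.5 -128. ] z 138.1 yaw of tool x rel EY 0.02 tool y [-0.001  0.001 -1.   ] F [-0.3  0.8 -2. ] open 21.8 q [ -25.   30.  100.    0.   50. -125.]
```

It is in the slot with no side force. The last 12 mm, then release.

>>> drive_tool([
  {"dx": 0, "dy": 0.2, "dz": 0, "wx": 0, "wy": 0, "wz": 0, "grip": 12},
  {"dx": 0, "dy": 0.09, "dz": 0, "wx": 0, "wy": 0, "wz": 0, "grip": 12},
  {"dx": 0, "dy": 0, "dz": 0, "wx": 0, "wy": 0, "wz": 0, "grip": 12},
])

```text
time_s: 24.45
position: [0.5155, -0.1193, 0.1268]
tcp_rot: [[-0.172, -0.001, -0.985], [0.985, 0.0, -0.172], [0.0, -1.0, 0.001]]
force: [0.4, -0.8, -0.8]
opening: 0.251
```

```bash
python3 - <<'E'
from h import *
tell()
E
```

```text
t 24.45 station [ -23.3 -128.2] z 126.8 yaw of tool x rel EY 0.02 tool y [-0.001  0.    -1.   ] F [ 0.4 -0.8 -0.8] open 21.9 q [ -25.   31.  101.    0.   49. -125.]
```

>>> drive_tool([
  {"dx": 0, "dy": 0, "dz": 0, "wx": 0, "wy": 0, "wz": 0, "grip": 50},
  {"dx": 0, "dy": 0, "dz": 0, "wx": 0, "wy": 0, "wz": 0, "grip": 50},
  {"dx": 0, "dy": 0, "dz": 0, "wx": 0, "wy": 0, "wz": 0, "grip": 50},
  {"dx": 0, "dy": 0, "dz": 0, "wx": 0, "wy": 0, "wz": 0, "grip": 50},
  {"dx": 0, "dy": -0.8, "dz": 0, "wx": 0, "wy": 0, "wz": 0, "grip": 50},
  {"dx": 0, "dy": -1, "dz": 0, "wx": 0, "wy": 0, "wz": 0, "grip": 50},
  {"dx": 0, "dy": -1, "dz": 0.5, "wx": 0, "wy": 0, "wz": 0, "grip": 50},
  {"dx": 0, "dy": -0.5, "dz": 1, "wx": 0, "wy": 0, "wz": 0, "grip": 50},
])

```text
time_s: 25.45
position: [0.4581, -0.1306, 0.2615]
tcp_rot: [[-0.173, 0.005, -0.985], [0.985, -0.003, -0.173], [-0.004, -1.0, -0.004]]
force: [-0.2, -0.4, 0.3]
opening: 0.578
```

>>> drive_tool([
  {"dx": -0.5, "dy": -0.5, "dz": 1, "wx": 0, "wy": 0, "wz": 0, "grip": 50},
  {"dx": -0.5, "dy": 0, "dz": 1, "wx": 0, "wy": 0, "wz": 0, "grip": 50},
  {"dx": -0.5, "dy": 0, "dz": 0.5, "wx": 0, "wy": 0, "wz": 0, "grip": 50},
  {"dx": 0, "dy": 0, "dz": 0, "wx": 0, "wy": 0, "wz": 0, "grip": 50},
  {"dx": 0, "dy": 0, "dz": 0, "wx": 0, "wy": 0, "wz": 0, "grip": 50},
])

```text
time_s: 26.08
position: [0.3687, -0.2056, 0.2792]
tcp_rot: [[-0.172, 0.0, -0.985], [0.985, 0.001, -0.172], [0.0, -1.0, -0.0]]
force: [-0.6, 0.1, -0.3]
opening: 0.577
```

```bash
python3 - <<'E'
from h import *
tell(); carrots(); bar(); o=[]
for n in('side','top'):
    p,d=imaging.capture(n); X=cloud(n,d);S=st(X);z=X[...,2]*1000
    m=(z>148)&(z<175)&(abs(S[...,1]+128)<25)&(abs(S[...,0]+20)<60)
    if m.any(): print(n,'scraper',cv2.minAreaRect(S[m].astype(np.float32)),m.sum(),np.median(z[m]))
    o.append(cv2.resize(p[60:360,60:400,::-1],(400,353)))
cv2.imwrite('pics/e1.png',np.hstack(o))
E
```

```text
t 26.07 station [-182.8 -188. ] z 279.2 yaw of tool x rel EY 0.01 tool y [ 0.     0.001 -1.   ] F [-0.6  0.1 -0.3] open 50.2 q [ -44.   10.  105.    0.   65. -144.]
top carrot 198 x [-2. 32. 61.] y [139. 153. 167.] z 26.0
top carrot 221 x [-69. -37.  -5.] y [124. 133. 151.] z 33.0
side carrot 387 x [-69. -36.  -4.] y [110. 127. 137.] z 32.0
side carrot 381 x [ 0. 33. 64.] y [142. 156. 170.] z 24.0
side carrot 204 x [-65. -34.  -3.] y [141. 147. 153.] z 24.0
side 445 bar y range [233. 280. 286.]
top 212 bar y range [232. 279. 286.]
side scraper ((-21.862308502197266, -138.02073669433594), (88.7707290649414, 25.417583465576172), 0.42765605449676514) 367 154.3558075300795
top scraper ((-23.51831817626953, -139.41110229492188), (88.85922241210938, 22.320720672607422), 0.4583306312561035) 371 156.53291740578035
```

View pics/e1.png

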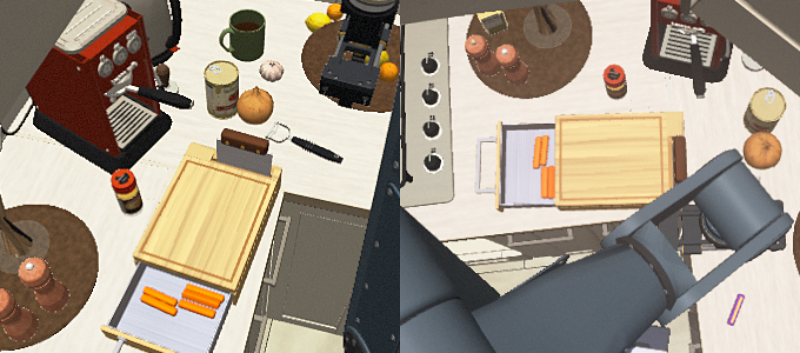

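The picture shows all five carrots in the tray, at side (160,300) and (202,297). The board is empty, the tray is out, the bystanders have not moved, and the scraper is in its slot. The scraper leans about 10 mm over 98 mm (≈0.1 rad), within the limit of 0.2. I check once more that it is at rest and hand in.

```bash
python3 - <<'E'
from h import *
for n in('side','top'):
    p,d=imaging.capture(n); X=cloud(n,d);S=st(X);z=X[...,2]*1000
    m=(z>148)&(z<175)&(abs(S[...,1]+128)<30)&(abs(S[...,0]+20)<60)
    print(n,'scraper',cv2.minAreaRect(S[m].astype(np.float32))[0],np.median(z[m]))
from rig import workorder
print(workorder.hand_in())
E
```

```text
side scraper (-21.768415451049805, -137.4728240966797) 154.38701547207444
top scraper (-23.485239028930664, -139.0582275390625) 156.4269798890241
the job is handed in; nothing more can be done
None
```

I handed the job in at about 26 s of the 61 s allowed. The tray is out, all five carrot sticks are in it, and the scraper is back in its slot.

- **Tray:** The first two grasps on the handle closed empty, because the fingers reach only to about the reported TCP instead of 22 mm past it. I lowered the grasp, and the tray then came out about 112 mm until it hit its stop. The last check put its bar at y' ≈ 280 mm.
- **Carrots:** I scraped them off in two lanes. In the last images no orange was left on the board. The sticks in the tray showed as blobs whose area matches five, lying within its walls at tray-floor height. The gripper body and fingers stayed well above them throughout.
- **Scraper:** It stands in its slot with its handle top at about 156 mm, the same height as at the start. It no longer stands upright: it leans about 0.1 rad (limit 0.2). It stayed put between the last two looks.
- **Bystanders:** They looked unmoved in the last picture. I did not measure their positions.

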